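# Lock the lamp shutter and hold the chamber hatch at its balance point

### The arm

A 6-joint arm with a two-finger parallel gripper is mounted at the origin on the work surface. World frame = base frame: x ahead of the robot, y to its left, z up, the work surface at z = 0. Lengths are in mm, angles in rad, forces in N, time in s.
With the tool pointing down it reaches from about 400 to 925 mm from the base axis. Payload 12.5 kg.
Tool frame: the origin (TCP) lies on the centre line of the jaws, within the pads' length; the fingertips stand 14 mm ahead of it and the grasp point (between the pads) lies 5 mm behind it; z points along the fingers, x is the direction in which the jaws open and shut, and the axes are right-handed (so a half turn about z gives the same grasp; the last joint's range is limited). The gripper opens to 95 mm and grips with 3 to 60 N. Pads are 20 mm wide; open, the fingers measure 119 mm over their backs; the gripper's body (75 mm by 180 mm) begins 59 mm behind the grasp point.
Start: joints at [1.159, 0.491, 1.559, -0, 1.092, -0.106], TCP at [188.144, 596.029, 199.861] pointing down, gripper open.
Joint ranges: [-3.1, 3.1], [-0.84, 2.19], [0.05, 2.79], [-1.13, 4.28], [0.06, 2.93], [-2.69, 2.69]. Speed limits (rad/s): [2.22, 2.22, 2.79, 3.14, 3.14, 3.14].

### API

Orientations are given as [roll, pitch, yaw] about the fixed x, y, z axes, in that order (R = Rz(yaw) Ry(pitch) Rx(roll)).
In Python, from cell import state, read_camera, job_done gives the robot as it stands.
- The arm moves only by the shell command python3 -m handwheel 'ROWS'. ROWS is JSON, a list of rows, each an object of numbers: "hand": the finger opening in m, from 0 to 0.0951; "x", "y", "z": the shift along the world's x, y, z in m; "spin": the turn about the world's z in units of 5 degrees (1.0 is 5 degrees). In form: [{"hand": .., "x": .., "y": .., "z": .., "spin": ..}, ...]. A call has 1 to 20 rows; each row is the pose to reach, as a shift and turn from the pose commanded when the call began; what a row does not reach only later rows make up. A row lasts 1/12 s, in which the tool goes at most 41.7 mm and 7.16 degrees, less where a joint would pass 70% of its speed; a pose out of reach is approached as far as the arm can. A call with a gripper value outside its range is refused whole. The fingers move at their own pace and stop on an object; the grip force is fixed at half the most. Time passes only in rows, so rows that repeat a pose let the fingers close. It gives the time, the measured TCP pose, the force and the opening at its end, in the units of the state.
- state(): the state, without advancing time (a new reading comes with each control period).
- read_camera(name): name is "scene" or "top" or "wrist"; returns a dict with "img" (480x640x3 uint8, red, green, blue), "fx", "fy", "cx", "cy" (pixels), "D" ([k1, k2, p1, p2, k3] as OpenCV has them; the pictures are not rectified), "T" (4x4, takes a point from camera to world coordinates). Camera axes: x right, y down, z forward; pixel columns grow to the right and rows downward; lengths in mm; the calibration is good to about 2 mm. A picture is of the moment at which its call begins. There is no depth.
- job_done(): hands the job in, once; it reports no verdict.
The state is a dict: "t": time; "joints": joint angles; "qvel": joint speeds; "tau": joint torques, N m; "eef_pos": TCP position; "tcp_rot": TCP orientation; "ft_force": force on the tool from outside, world axes, zero at the start; "moment": the same for the moment, N m; "opening": opening from 0.0 (shut) to 1.0 (fully open).
Only numpy, scipy, OpenCV 4.12 (cv2) and the standard library are available. Lean on these libraries where they do the work, as an engineer would, in place of code of your own. Each camera call takes 0.05 s, during which the arm holds its last target. There are 200 camera calls.

### The job

Before the detector chamber is opened, lock the lamp's shutter: clip the jaws of the spring clamp round the bare upright rod of the shutter, low down on top of the shutter housing, and let go of the clamp. Only then raise the chamber's hatch until it is clearly past its balance point, where the hinge springs begin to carry it up (50 degrees open), bring it back, and hold it still about five degrees below that point so that the springs can be adjusted: the program finishes while still holding the hatch there. Never let the hatch fly up to its stop or press the shutter rod down, and leave the other things on the table where they are.

Things in the scene. Friction and masses are not known exactly. Their poses are not given: they have to be found in the camera images.
- clamp: steel spring clamp with black sleeves, lying on its side, pivot axis upright, 26 mm high, 120 mm long, 95 g: handles behind, vee jaws ahead. Origin on the pivot axis at the underside, x from pivot to jaws. It is the right lever (looking along x). Handles reach 62 mm behind the pivot; squeeze them 45 mm behind it: outsides 50 mm apart there at rest, splayed; parallel and 28 mm over all when squeezed to the stop
- clamp_jaw (a joint): opening of the clamp, rad: 0 shut, 0.5 squeezed to the stop (mouth 22 to 29 mm wide, 48 to 62 mm ahead of the pivot), about 0.1 shut on the shutter rod. Squeezing the handles opens it, against 4 to 7 N; a spring shuts it. The line midway between both levers stands half this angle anticlockwise from clamp's x axis
- clamp_mouth (a point): centre of the vee jaws of the spring clamp: 55 mm ahead of the pivot on the lever's x axis, 13 mm above the underside; a gripped rod lies here
- lamp: lamp unit, fixed: black lamp box on four legs, lit grille on top, 112 mm high, and on its left (+y) a dark shutter housing 50 x 34 mm (x, y), top 115 mm above the table, from which the shutter rod stands up. Origin on the table under the rod; lamp box from y -155 to -45 mm, x -40 to +40 mm. The space before the rod (-x) is free
- shutter_foot (a point): the point where the bare shutter rod leaves the top of the shutter housing, on the rod's axis. Rod: steel, 10 mm in diameter, upright, bare for 55 mm above this point, then a black knob 26 mm across and 17 mm high
- shutter (a joint): how far the shutter rod is pressed down, m: 0 up (shutter shut), 0.025 fully down (open); a spring of 6 to 9 N holds it up
- chamber: detector chamber, fixed: low black light-tight box facing -x. Origin on the table under the middle of its front compartment, 200 x 280 mm (x, y), 120 mm high, covered by the hatch; behind it (+x) a closed section 140 mm deep, 128 mm high, with two brass caps. The hinge runs along y. An entrance tube stands 55 mm out of the right (-y) side
- hatch_hinge (a point): middle of the hatch's hinge axis, at the rear edge of the front compartment, 125.5 mm above the table; the axis runs along the chamber's y
- hatch_grip (a point): middle of the round bar of the hatch's bow handle: steel, 10 mm in diameter, 110 mm long along the hinge direction; with the hatch closed it lies 178 mm ahead (-x) of the hinge axis and 40 mm above it, 34.5 mm clear over the hatch's top face. This point moves with the hatch
- hatch (a joint): opening of the hatch, rad: 0 closed and level, grows as the front edge rises about the rear hinge, 1.3 at the stop. Black plate 203 x 286 x 6 mm, 0.95 kg, torsion springs on the hinge. Balance point 0.873 rad (50 degrees): below it the hatch sinks shut if let go, above it the springs swing it up. Lift needed at the handle: 1.7 N closed, falling to nothing at the balance point
- driver: screwdriver with black handle, 170 mm long, lying on the table; leave it. Origin under its middle, x along it
- dropper: small amber dropper bottle, 38 mm across, 85 mm high; leave it. Origin under its middle
- tissues: cardboard box of lens tissue 75 x 120 x 40 mm; leave it. Origin under its middle
- pedestal: steel post pedestal, foot 38 mm across, 48 mm high, between the chamber and the shutter; leave it. Origin under its middle
- fork: flat steel clamping fork 90 x 38 x 9 mm; leave it. Origin underneath, near its middle
- lens: lens in a black ring, 51 mm across, 12 mm high, lying flat; leave it. Origin under its middle
- screws: small steel bowl for screws, 72 mm across, 28 mm high; leave it. Origin under its middle
There are look-alikes about, which are no part of the job. What is shaped like the clamp but red or yellow is not meant.

How it is judged:
By the outcome, as a careful person would: the job done as asked, in the order asked, and still so for the second after the job is handed in, while the arm keeps its last pose, push and grip.
It also fails if it takes over 64 s, if anything falls off the work surface, if the arm or the gripper's body presses on something with over 40 N, if the wrist force passes 120 N, or if a joint passes its speed limit or range.

## Working session

There is one attempt and no reset: what is moved stays moved. The work goes in short steps, Python scripts to look and compute and a shell command to move; the robot and the scene stay as the last step left them, time stands still between calls to the robot, and variables do not carry over. Pictures are saved under pics/ and viewed, about 8 in all and at most 12, crops included, and the job is handed in when it is done.

```bash
mkdir -p pics; ls
cat > h.py <<'E'
import numpy as np, cv2
from cell import state, read_camera
def cam(n):
    c=read_camera(n); c['K']=np.array([[c['fx'],0,c['cx']],[0,c['fy'],c['cy']],[0,0,1.]]); c['D']=np.array(c['D'],float); c['T']=np.array(c['T']); return c
def at_z(c,px,z):
    p=cv2.undistortPoints(np.array(px,float).reshape(-1,1,2),c['K'],c['D']).reshape(-1,2)
    z=np.broadcast_to(z,len(p)); out=[]
    for (u,v),zz in zip(p,z):
        d=c['T'][:3,:3]@[u,v,1]; o=c['T'][:3,3]; out.append(o+d*(zz-o[2])/d[2])
    return np.array(out)
def proj(c,P):
    Ti=np.linalg.inv(c['T']); r=cv2.Rodrigues(Ti[:3,:3])[0]
    return cv2.projectPoints(np.array(P,float).reshape(-1,1,3),r,Ti[:3,3],c['K'],c['D'])[0].reshape(-1,2)
def save(c,f,box=None,s=1):
    im=c['img'][:,:,::-1]
    if box: im=im[box[1]:box[3],box[0]:box[2]]
    cv2.imwrite('pics/'+f,cv2.resize(im,None,fx=s,fy=s,interpolation=cv2.INTER_CUBIC))
E
python3 - <<'E'
from h import *
for n in ['top','scene']:
    c=cam(n); save(c,n+'0.png'); print(n,c['T'].round(3).tolist(),c['fx'],c['D'])
    np.save(n+'.npy',c,allow_pickle=True)
print(state())
E
```

```text
pics
top [[-0.0, -0.993, 0.118, 370.518], [-1.0, 0.0, 0.002, -28.967], [-0.002, -0.118, -0.993, 1288.24], [0.0, 0.0, 0.0, 1.0]] 473.3748748381509 [-0.00281883  0.          0.          0.          0.        ]
scene [[0.584, 0.602, -0.545, 1291.42], [0.812, -0.434, 0.391, -582.29], [-0.001, -0.671, -0.742, 1206.018], [0.0, 0.0, 0.0, 1.0]] 542.7482605401251 [0.02611084 0.         0.         0.         0.        ]
{'t': 0.1, 'joints': array([ 1.15941472e+00,  4.91498296e-01,  1.55941023e+00,  1.44734069e-05,
        1.09173101e+00, -1.05614646e-01]), 'qvel': array([ 6.11700348e-04, -1.11664856e-03, -4.42269972e-04,  4.61132906e-05,
        4.74971890e-04,  9.70591446e-04]), 'tau': array([ 2.62587324e-03, -6.13623977e+01, -2.58608526e+01,  6.94060978e-02,
        4.70475142e-02, -4.29615886e-05]), 'eef_pos': array([188.02380732, 595.78591127, 199.31333318]), 'tcp_rot': array([-3.14146953e+00,  1.03969404e-03,  1.26502275e+00]), 'ft_force': array([ 0.72290551, -0.0960383 , -0.06200435]), 'moment': array([ 0.04885824, -0.01750578,  0.02505922]), 'opening': 0.9999489014513291}
```

View pics/top0.png

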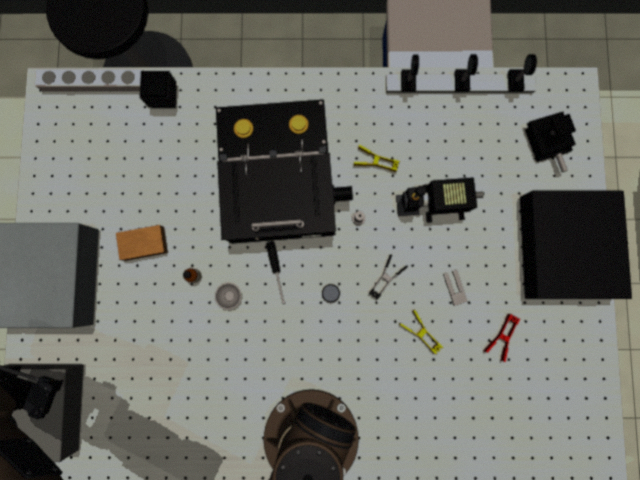

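View pics/scene0.png

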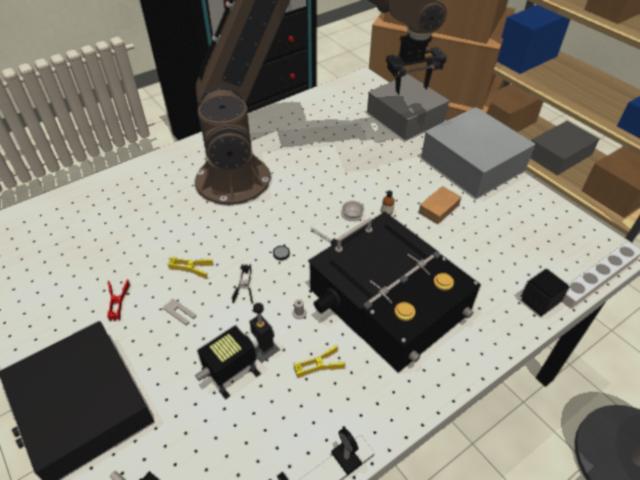

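Top picture: the clamp (black sleeves) is at about (386,277), the lamp rod near (412,202), the hatch bar near (277,225). The red and yellow look-alikes lie elsewhere. Next I'll enlarge these.

Run:
```python
from h import *
t=np.load('top.npy',allow_pickle=True).item(); s=np.load('scene.npy',allow_pickle=True).item()
def crop(c,x,y,w,h,k): return cv2.resize(c['img'][y:y+h,x:x+w,::-1],None,fx=k,fy=k,interpolation=cv2.INTER_CUBIC)
a=np.hstack([crop(t,360,250,50,50,6),crop(t,390,165,100,60,5)[:, :500]])if 0 else np.hstack([crop(t,360,250,50,50,6),crop(t,390,170,80,50,6)])
b=np.hstack([crop(s,225,255,50,50,6),crop(s,220,290,80,50,6)])
cv2.imwrite('pics/z1.png',np.clip(np.vstack([a,b]).astype(float)*1.3,0,255))
```

```text
[ WARN:0@0.160] global loadsave.cpp:1063 imwrite_ Unsupported depth image for selected encoder is fallbacked to CV_8U.
```

View pics/z1.png

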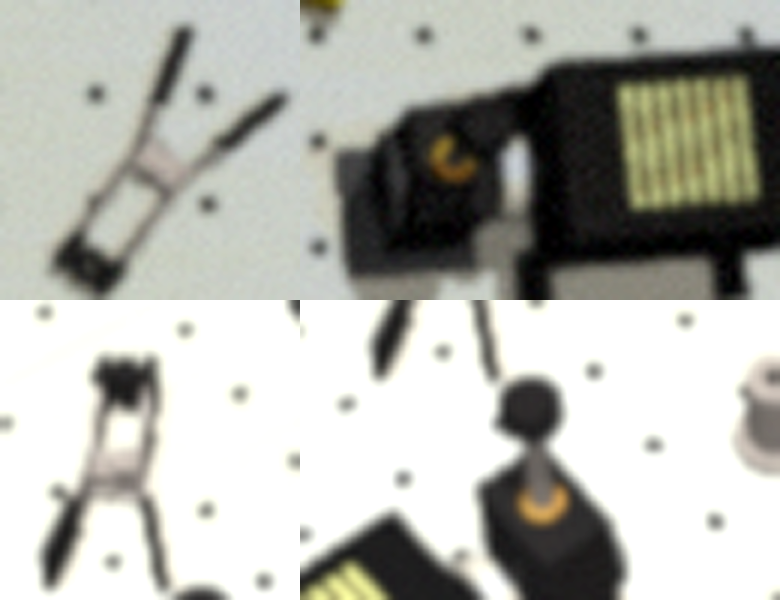

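Top crops: jaw tip at about (374.2,294.7), pivot (385.5,279.7), handle ends (390.8,255) and (407.2,266.2). In the scene picture the rod foot is at about (260,323.3) and the knob at (258.3,308).

Run:
```python
from h import *
t=np.load('top.npy',allow_pickle=True).item(); s=np.load('scene.npy',allow_pickle=True).item()
p=at_z(t,[(374.2,294.7),(385.5,279.7),(390.8,255),(407.2,266.2)],[24,24,24,24]); print('clamp',p.round(1))
a=p[0]-p[1]; print('yaw',np.degrees(np.arctan2(a[1],a[0]))); a=p[0]-(p[2]+p[3])/2; print('yaw2',np.degrees(np.arctan2(a[1],a[0])))
print('foot scene',at_z(s,[(260,323.3),(258.3,308)],[115,178.5]).round(1)); print('foot top',at_z(t,[(415.3,196.2)],115).round(1))
print('hatch bar ends',at_z(t,[(253,226),(302,222)],165.5).round(1))
b=at_z(t,[(217,107),(323,100),(333,234),(222,239)],[128,128,120,120]); print('chamber',b.round(1))
print('grille/lamp corners',at_z(t,[(443,183),(464,182),(467,203),(445,205)],112).round(1))
q=at_z(t,[(359,217),(331,293),(455,286)],[48,12,9]); print('ped,lens,fork',q.round(1))
print('other yellow', at_z(t,[(377,159),(422,333)],20).round(1))
```

```text
clamp [[ 369.6 -167.8   24. ]
 [ 409.2 -198.4   24. ]
 [ 475.1 -213.7   24. ]
 [ 445.1 -257.    24. ]]
yaw 142.32756648012676
yaw2 143.2993671484092
foot scene [[ 619.1 -261.4  115. ]
 [ 620.1 -261.   178.5]]
foot top [[ 616.3 -264.8  115. ]]
hatch bar ends [[533.2 135.9 165.5]
 [542.8  18.5 165.5]]
chamber [[845.7 238.6 128. ]
 [864.1 -32.2 128. ]
 [519.6 -56.8 120. ]
 [507.2 219.1 120. ]]
grille/lamp corners [[ 651.  -336.5  112. ]
 [ 653.5 -389.9  112. ]
 [ 599.4 -395.5  112. ]
 [ 594.3 -339.8  112. ]]
ped,lens,fork [[ 574.2 -127.6   48. ]
 [ 374.1  -53.5   12. ]
 [ 392.7 -387.     9. ]]
other yellow [[ 740.4 -181.    20. ]
 [ 269.3 -292.9   20. ]]
```

```bash
python3 -m handwheel '[{"hand":0.095,"x":0.282,"y":-0.496,"z":0.03,"spin":0},{"hand":0.095,"x":0.282,"y":-0.496,"z":0.03,"spin":0},{"hand":0.095,"x":0.282,"y":-0.496,"z":0.03,"spin":-3.9},{"hand":0.095,"x":0.282,"y":-0.496,"z":0.03,"spin":-3.9},{"hand":0.095,"x":0.282,"y":-0.496,"z":0.03,"spin":-3.9},{"hand":0.095,"x":0.282,"y":-0.496,"z":0.03,"spin":-3.9},{"hand":0.095,"x":0.282,"y":-0.496,"z":0.03,"spin":-3.9},{"hand":0.095,"x":0.282,"y":-0.496,"z":0.03,"spin":-3.9},{"hand":0.095,"x":0.282,"y":-0.496,"z":0.03,"spin":-3.9},{"hand":0.095,"x":0.282,"y":-0.496,"z":0.03,"spin":-3.9},{"hand":0.095,"x":0.282,"y":-0.496,"z":0.03,"spin":-3.9},{"hand":0.095,"x":0.282,"y":-0.496,"z":0.03,"spin":-3.9},{"hand":0.095,"x":0.282,"y":-0.496,"z":0.03,"spin":-3.9},{"hand":0.095,"x":0.282,"y":-0.496,"z":0.03,"spin":-3.9},{"hand":0.095,"x":0.282,"y":-0.496,"z":0.03,"spin":-3.9},{"hand":0.095,"x":0.257,"y":-0.821,"z":0.03,"spin":-3.9},{"hand":0.095,"x":0.257,"y":-0.821,"z":0.03,"spin":-3.9},{"hand":0.095,"x":0.257,"y":-0.821,"z":0.03,"spin":-3.9},{"hand":0.095,"x":0.257,"y":-0.821,"z":0.03,"spin":-3.9},{"hand":0.095,"x":0.257,"y":-0.821,"z":0.03,"spin":-3.9}]'
```

```text
t: 1.77
eef_pos: [453.4, -109.1, 229.8]
tcp_rot: [-3.141, -0.0, 0.925]
ft_force: [1.4, 0.5, 0.0]
opening: 0.997
```

```bash
python3 -m handwheel '[{"hand":0.095,"x":-0.008,"y":-0.116,"z":-0.07},{"hand":0.095,"x":-0.008,"y":-0.116,"z":-0.07},{"hand":0.095,"x":-0.008,"y":-0.116,"z":-0.07},{"hand":0.095,"x":-0.008,"y":-0.116,"z":-0.07},{"hand":0.095,"x":-0.008,"y":-0.116,"z":-0.07},{"hand":0.095,"x":-0.008,"y":-0.116,"z":-0.07}]'
python3 - <<'E'
from h import *
c=cam('wrist'); save(c,'w1.png'); np.save('w1.npy',c,allow_pickle=True); s=state(); print(s['eef_pos'],c['T'].round(3).tolist())
print(proj(c,[(369.6,-167.8,24),(409.2,-198.4,24),(475,-213.7,24),(445,-257,24)]).round())
E
```

```text
[ 453.5202881  -115.00577764  229.76761359] [[0.601, 0.775, 0.194, 400.124], [0.799, -0.584, -0.144, -66.99], [0.002, 0.242, -0.97, 414.932], [0.0, 0.0, 0.0, 1.0]]
[[225. 179.]
 [228. 226.]
 [256. 280.]
 [209. 281.]]invalid input
```

View pics/w1.png

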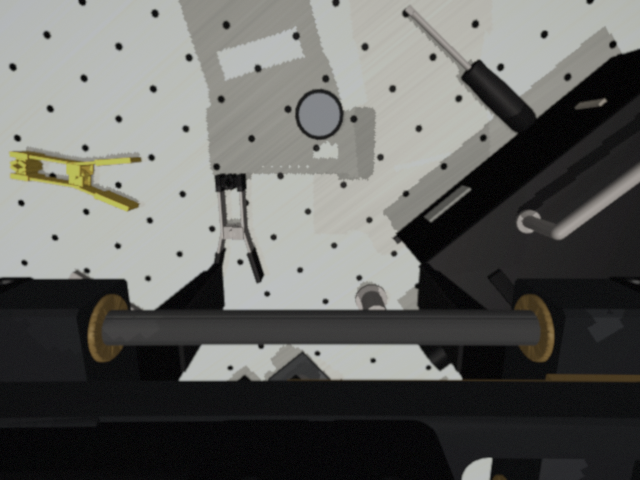

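Wrist view: the clamp's jaw tip is at (231,181), its pivot at (233,228) and the right handle end at (259,280), about 5 px right of the prediction. The move was refused, apparently because every field is needed.

```bash
python3 - <<'E'
from h import *
c=np.load('w1.npy',allow_pickle=True).item(); p=at_z(c,[(231,181),(233.5,228),(259,280)],24); print(p.round(1),c['fx']); a=p[0]-p[1]; print(np.degrees(np.arctan2(a[1],a[0])))
E
python3 -m handwheel '[{"hand":0.095,"x":-0.008,"y":-0.108,"z":-0.10,"spin":0},{"hand":0.095,"x":-0.008,"y":-0.108,"z":-0.10,"spin":0},{"hand":0.095,"x":-0.008,"y":-0.108,"z":-0.10,"spin":0},{"hand":0.095,"x":-0.008,"y":-0.108,"z":-0.10,"spin":0},{"hand":0.095,"x":-0.008,"y":-0.108,"z":-0.10,"spin":0},{"hand":0.095,"x":-0.008,"y":-0.108,"z":-0.10,"spin":0},{"hand":0.095,"x":-0.008,"y":-0.108,"z":-0.10,"spin":0}]'
```

```text
[[ 374.7 -164.5   24. ]
 [ 414.8 -195.1   24. ]
 [ 477.7 -210.9   24. ]] 370.0489338105079
142.71426065458695
t: 2.4
eef_pos: [446.4, -214.9, 130.5]
tcp_rot: [3.141, -0.0, 0.925]
ft_force: [0.8, -0.0, 0.2]
opening: 1.0
```

Run:
```python
from h import *
c=cam('wrist'); save(c,'w2.png'); np.save('w2.npy',c,allow_pickle=True); s=state(); print(s['t'],s['eef_pos'])
```

```text
2.45 [ 446.61320212 -214.75845459  130.81619183]
```

View pics/w2.png

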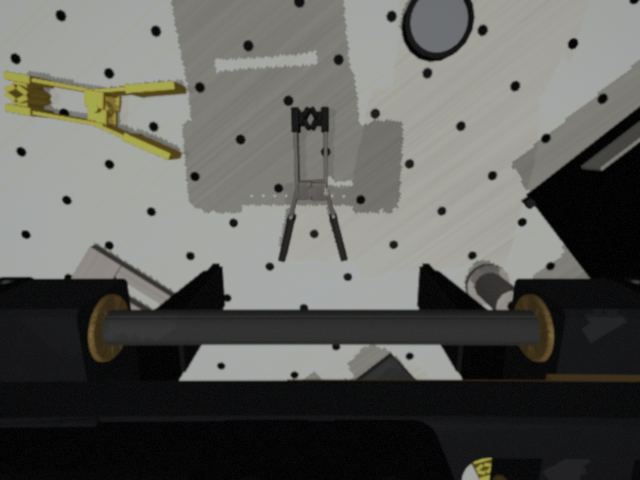

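Jaw tip at (310,119), pivot at about (312,188) and handle ends at (282,260) and (343,260). The clamp lies square to the fingers.

Run:
```python
from h import *
c=np.load('w2.npy',allow_pickle=True).item(); p=at_z(c,[(310,108),(312,188),(282,260),(343,260)],24); print(p.round(1)); a=p[0]-(p[2]+p[3])/2; print(np.degrees(np.arctan2(a[1],a[0])))
m=(p[2]+p[3])/2; u=a/np.linalg.norm(a); print('len',np.linalg.norm(a),'target',m+17*u,'pivot',m+62*u)
```

```text
[[ 368.3 -163.4   24. ]
 [ 416.5 -198.3   24. ]
 [ 448.8 -254.    24. ]
 [ 479.2 -213.8   24. ]]
143.61154495624018
len 118.9222437481474 target [ 450.31738779 -223.81850145   24.        ] pivot [ 414.09178689 -197.12195038   24.        ]
```

```bash
python3 -m handwheel '[{"hand":0.095,"x":0.003,"y":-0.009,"z":-0.04,"spin":0.1},{"hand":0.095,"x":0.003,"y":-0.009,"z":-0.07,"spin":0.1},{"hand":0.095,"x":0.003,"y":-0.009,"z":-0.10,"spin":0.1},{"hand":0.095,"x":0.003,"y":-0.009,"z":-0.114,"spin":0.1},{"hand":0.095,"x":0.003,"y":-0.009,"z":-0.114,"spin":0.1},{"hand":0.02,"x":0.003,"y":-0.009,"z":-0.114,"spin":0.1},{"hand":0.02,"x":0.003,"y":-0.009,"z":-0.114,"spin":0.1},{"hand":0.02,"x":0.003,"y":-0.009,"z":-0.114,"spin":0.1},{"hand":0.02,"x":0.003,"y":-0.009,"z":-0.114,"spin":0.1},{"hand":0.02,"x":0.003,"y":-0.009,"z":-0.114,"spin":0.1},{"hand":0.02,"x":0.003,"y":-0.009,"z":-0.114,"spin":0.1},{"hand":0.02,"x":0.003,"y":-0.009,"z":-0.114,"spin":0.1},{"hand":0.02,"x":0.003,"y":-0.009,"z":-0.114,"spin":0.1},{"hand":0.02,"x":0.003,"y":-0.009,"z":-0.114,"spin":0.1},{"hand":0.02,"x":0.003,"y":-0.009,"z":-0.114,"spin":0.1},{"hand":0.02,"x":0.003,"y":-0.009,"z":-0.114,"spin":0.1},{"hand":0.02,"x":0.003,"y":-0.009,"z":-0.114,"spin":0.1},{"hand":0.02,"x":0.003,"y":-0.009,"z":-0.114,"spin":0.1}]'; python3 -c "
from h import *
print(state())"
```

```text
t: 3.95
eef_pos: [449.1, -224.7, 15.8]
tcp_rot: [-3.142, -0.0, 0.933]
ft_force: [0.2, 0.8, -0.8]
opening: 0.217
{'t': 3.95, 'joints': array([-5.95523795e-01,  6.00535416e-01,  2.02244539e+00,  1.86902173e-04,
        5.18677075e-01, -1.52899370e+00]), 'qvel': array([ 0.00014644, -0.0007967 ,  0.00059635,  0.00067913, -0.00182545,
       -0.00063568]), 'tau': array([-5.83360816e-03, -5.48333108e+01, -1.23946068e+01, -1.59881642e-02,
        8.48174910e-02,  1.03840587e-04]), 'eef_pos': array([ 449.13885717, -224.69459062,   15.84305471]), 'tcp_rot': array([-3.14152361e+00, -8.98357684e-05,  9.33307582e-01]), 'ft_force': array([ 0.19844681,  0.82402084, -0.80616637]), 'moment': array([-0.05240818,  0.00963725,  0.01189855]), 'opening': 0.2171599901932111}
```

Run:
```python
from h import *
c=cam('wrist'); np.save('w3.npy',c,allow_pickle=True); t=cam('top'); a=c['img'][:,:,::-1][0:330,120:520]; b=cv2.resize(t['img'][240:310,350:420,::-1],(330,330),interpolation=2); cv2.imwrite('pics/w3.png',np.hstack([a,b]))
```

```text
(no output)
```

View pics/w3.png

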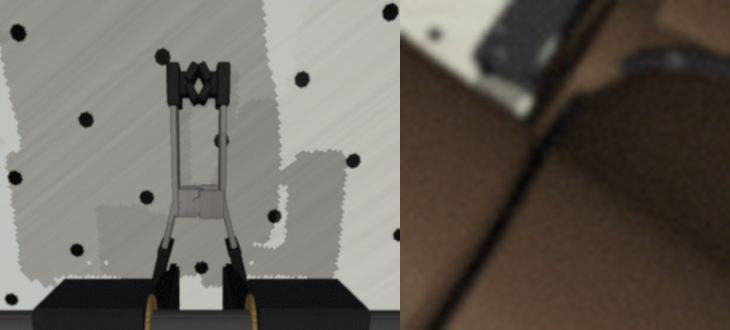

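```bash
python3 - <<'E'
from h import *
c=np.load('w3.npy',allow_pickle=True).item(); p=at_z(c,[(319,62),(319,202),(319,84)],24); print(p.round(1)); s=state(); y=s['tcp_rot'][2]
print(y,np.linalg.norm(p-[*s['eef_pos'][:2],24],axis=1))
E
python3 - <<'E'
import cv2
im=cv2.imread('pics/w3.png')[150:330,80:330]; cv2.imwrite('pics/w3b.png',cv2.resize(im,None,fx=3,fy=3,interpolation=2)*1)
E
```

```text
[[ 367.4 -162.8   24. ]
 [ 417.2 -199.7   24. ]
 [ 374.6 -168.2   24. ]]
0.9333060456460311 [102.54763874  40.56247734  93.55100024]
```

View pics/w3b.png

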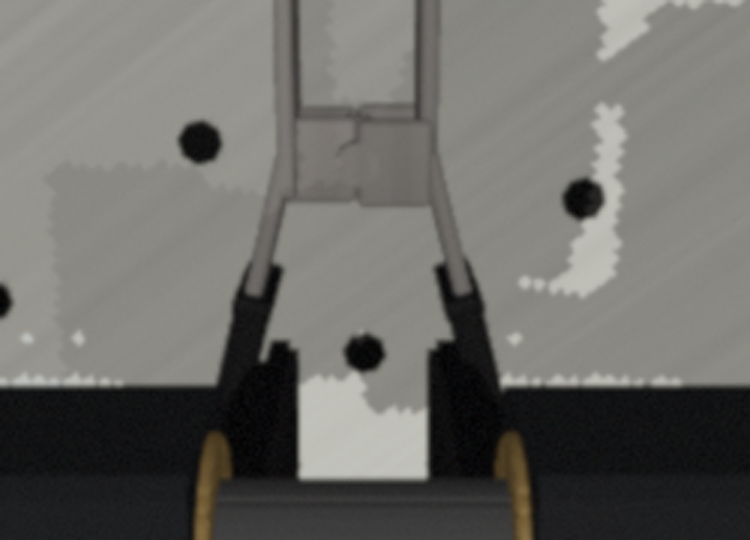

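```bash
python3 - <<'E'
from h import *
from scipy.spatial.transform import Rotation as R
c=np.load('w3.npy',allow_pickle=True).item(); s=state(); r=R.from_euler('xyz',s['tcp_rot'])
for lab,P in {'finger inner tip':(10.3,0,14),'inner up30':(10.3,0,-16),'outer tip':(22.3,0,14),'outer up30':(22.3,0,-16)}.items():
  for sx in (1,-1):
    for dy in (10,-10):
      q=proj(c,[r.apply((sx*P[0],dy,P[2]))+s['eef_pos']])[0]; print(lab,sx,dy,((q-[120,0]-[80,150])*3).round())
E
python3 -m handwheel '[{"hand":0.02,"x":0,"y":0,"z":0.06,"spin":0},{"hand":0.02,"x":0,"y":0,"z":0.06,"spin":0},{"hand":0.02,"x":0,"y":0,"z":0.06,"spin":0}]'
python3 -m handwheel '[{"hand":0.095,"x":0,"y":0,"z":0.03,"spin":0},{"hand":0.095,"x":0,"y":0,"z":0.06,"spin":0},{"hand":0.095,"x":0,"y":0,"z":0.06,"spin":0},{"hand":0.095,"x":0,"y":0,"z":0.06,"spin":0},{"hand":0.095,"x":0,"y":0,"z":0.06,"spin":0},{"hand":0.095,"x":0,"y":0,"z":0.06,"spin":0},{"hand":0.095,"x":0,"y":0,"z":0.06,"spin":0},{"hand":0.095,"x":0,"y":0,"z":0.06,"spin":0},{"hand":0.095,"x":0,"y":0,"z":0.06,"spin":0},{"hand":0.095,"x":0,"y":0,"z":0.06,"spin":0}]'
python3 - <<'E'
from h import *
c=cam('wrist'); np.save('w4.npy',c,allow_pickle=True); save(c,'w4.png')
E
```

```text
finger inner tip 1 10 [406. 401.]
finger inner tip 1 -10 [407. 300.]
finger inner tip -1 10 [298. 401.]
finger inner tip -1 -10 [296. 300.]
inner up30 1 10 [413. 468.]
inner up30 1 -10 [415. 352.]
inner up30 -1 10 [288. 468.]
inner up30 -1 -10 [286. 352.]
outer tip 1 10 [469. 401.]
outer tip 1 -10 [471. 300.]
outer tip -1 10 [235. 401.]
outer tip -1 -10 [232. 300.]
outer up30 1 10 [486. 468.]
outer up30 1 -10 [489. 353.]
outer up30 -1 10 [215. 468.]
outer up30 -1 -10 [211. 353.]
t: 4.3
eef_pos: [450.5, -225.5, 78.9]
tcp_rot: [3.137, -0.0, 0.934]
ft_force: [-0.4, -0.0, 0.3]
opening: 0.208
t: 5.13
eef_pos: [449.1, -224.6, 135.5]
tcp_rot: [-3.141, -0.0, 0.933]
ft_force: [-0.3, 0.4, 0.5]
opening: 0.857
```

View pics/w4.png

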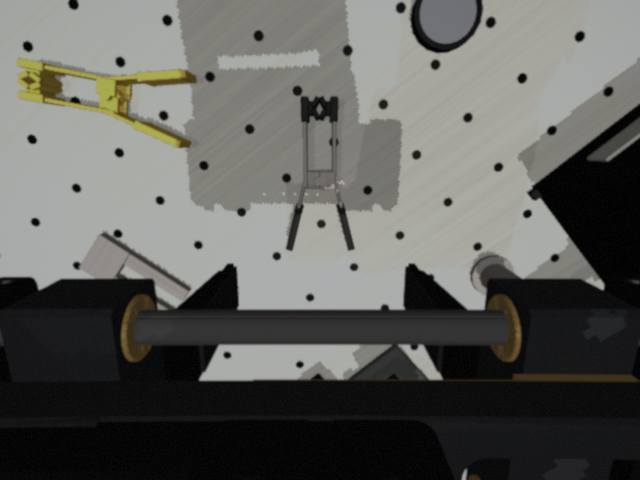

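Run:
```python
from h import *
from scipy.spatial.transform import Rotation as R
c=np.load('w4.npy',allow_pickle=True).item(); s=state(); r=R.from_euler('xyz',s['tcp_rot']); print(s['eef_pos'],s['opening'])
p=at_z(c,[(319,97),(319,178),(291,248),(350,248)],24); print(p.round(1)); print('in tool',r.inv().apply(p-s['eef_pos']).round(1)); print(at_z(c,[(319,97),(319,178),(291,248),(350,248)],5).round(1))
h=s['opening']*47.5
for P in [(h,0,14),(h,-10,14),(h,10,14),(h+12,-10,14),(-h,-10,14),(-h-12,-10,14),(-h,-10,-16),(h,-10,-16)]: print(P,proj(c,[r.apply(P)+s['eef_pos']])[0].round())
im=c['img'][200:380,180:460,::-1]; cv2.imwrite('pics/w4b.png',np.clip(cv2.resize(im,None,fx=2.8,fy=2.8,interpolation=2)*2.2,0,255).astype(np.uint8))
```

```text
[ 449.10316532 -224.65367478  135.59415926] 0.8977616370767798
[[ 367.8 -163.4   24. ]
 [ 416.4 -199.5   24. ]
 [ 448.9 -252.6   24. ]
 [ 478.2 -213.1   24. ]]
in tool [[   0.8 -101.8  111.6]
 [   0.8  -41.3  111.6]
 [ -22.6   16.6  111.6]
 [  26.5   16.6  111.6]]
[[ 366.  -162.2    5. ]
 [ 417.7 -200.5    5. ]
 [ 452.4 -257.1    5. ]
 [ 483.5 -215.1    5. ]]
(42.64367776114704, 0, 14) [393. 267.]
(42.64367776114704, -10, 14) [393. 250.]
(42.64367776114704, 10, 14) [392. 284.]
(54.64367776114704, -10, 14) [415. 250.]
(-42.64367776114704, -10, 14) [241. 250.]
(-54.64367776114704, -10, 14) [219. 250.]
(-42.64367776114704, -10, -16) [228. 268.]
(42.64367776114704, -10, -16) [406. 268.]
```

View pics/w4b.png

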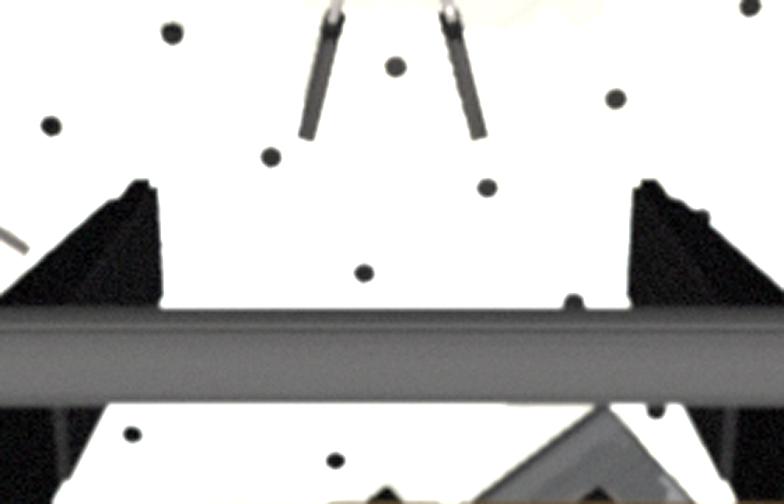

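Measured in the pictures, the fingertips sit about 20–25 mm higher than the stated tool frame puts them, so the fingers closed just above the clamp without touching it. The clamp hasn't moved. I'll go lower in stages and watch the force.

```bash
python3 -m handwheel '[{"hand":0.095,"x":0.003,"y":-0.002,"z":-0.04,"spin":0},{"hand":0.095,"x":0.003,"y":-0.002,"z":-0.08,"spin":0},{"hand":0.095,"x":0.003,"y":-0.002,"z":-0.115,"spin":0},{"hand":0.095,"x":0.003,"y":-0.002,"z":-0.125,"spin":0},{"hand":0.095,"x":0.003,"y":-0.002,"z":-0.125,"spin":0},{"hand":0.095,"x":0.003,"y":-0.002,"z":-0.125,"spin":0}]'
python3 -m handwheel '[{"hand":0.095,"x":0,"y":0,"z":-0.003,"spin":0},{"hand":0.095,"x":0,"y":0,"z":-0.005,"spin":0},{"hand":0.095,"x":0,"y":0,"z":-0.005,"spin":0}]'
python3 -m handwheel '[{"hand":0.095,"x":0,"y":0,"z":-0.003,"spin":0},{"hand":0.095,"x":0,"y":0,"z":-0.004,"spin":0},{"hand":0.095,"x":0,"y":0,"z":-0.004,"spin":0}]'
```

```text
t: 5.68
eef_pos: [452.5, -226.9, 11.5]
tcp_rot: [-3.141, -0.0, 0.933]
ft_force: [-0.1, -0.3, 1.7]
opening: 1.001
t: 5.93
eef_pos: [452.6, -227.0, 6.9]
tcp_rot: [3.14, -0.0, 0.933]
ft_force: [1.0, 0.1, -0.0]
opening: 1.001
t: 6.18
eef_pos: [452.2, -226.7, 1.9]
tcp_rot: [3.141, -0.0, 0.933]
ft_force: [1.2, 0.1, -0.4]
opening: 1.0
```

```bash
python3 -m handwheel '[{"hand":0.095,"x":0,"y":0,"z":-0.003,"spin":0},{"hand":0.095,"x":0,"y":0,"z":-0.005,"spin":0},{"hand":0.095,"x":0,"y":0,"z":-0.005,"spin":0}]'
python3 -m handwheel '[{"hand":0.02,"x":0,"y":0,"z":0,"spin":0},{"hand":0.02,"x":0,"y":0,"z":0,"spin":0},{"hand":0.02,"x":0,"y":0,"z":0,"spin":0},{"hand":0.02,"x":0,"y":0,"z":0,"spin":0},{"hand":0.02,"x":0,"y":0,"z":0,"spin":0},{"hand":0.02,"x":0,"y":0,"z":0,"spin":0},{"hand":0.02,"x":0,"y":0,"z":0,"spin":0},{"hand":0.02,"x":0,"y":0,"z":0,"spin":0},{"hand":0.02,"x":0,"y":0,"z":0,"spin":0},{"hand":0.02,"x":0,"y":0,"z":0,"spin":0},{"hand":0.02,"x":0,"y":0,"z":0,"spin":0},{"hand":0.02,"x":0,"y":0,"z":0,"spin":0}]'
python3 -m handwheel '[{"hand":0.02,"x":0,"y":0,"z":0,"spin":0},{"hand":0.02,"x":0,"y":0,"z":0,"spin":0}]'
python3 - <<'E'
from h import *
c=cam('wrist'); np.save('w5.npy',c,allow_pickle=True); 
im=c['img'][0:330,180:460,::-1]; cv2.imwrite('pics/w5.png',np.clip(cv2.resize(im,None,fx=1.8,fy=1.8,interpolation=2)*1.4,0,255).astype(np.uint8))
E
```

```text
t: 6.43
eef_pos: [452.0, -226.6, -3.6]
tcp_rot: [-3.141, -0.0, 0.933]
ft_force: [0.4, -0.1, 0.1]
opening: 0.997
t: 7.43
eef_pos: [452.2, -226.7, -3.1]
tcp_rot: [3.141, -0.0, 0.933]
ft_force: [0.6, -0.1, 0.7]
opening: 0.29
t: 7.6
eef_pos: [452.2, -226.7, -3.1]
tcp_rot: [3.141, -0.0, 0.933]
ft_force: [-0.1, 0.3, 1.4]
opening: 0.286
```

Opening is 27.2 mm, so the clamp is squeezed to its stop. Lift it, then rotate.

```bash
python3 -m handwheel '[{"hand":0.02,"x":0,"y":0,"z":0.02,"spin":0},{"hand":0.02,"x":0,"y":0,"z":0.05,"spin":0},{"hand":0.02,"x":0,"y":0,"z":0.08,"spin":0},{"hand":0.02,"x":0,"y":-0.01,"z":0.11,"spin":0},{"hand":0.02,"x":0,"y":-0.02,"z":0.125,"spin":-1},{"hand":0.02,"x":0,"y":-0.035,"z":0.125,"spin":-2},{"hand":0.02,"x":0,"y":-0.035,"z":0.125,"spin":-3},{"hand":0.02,"x":0,"y":-0.035,"z":0.125,"spin":-4.2},{"hand":0.02,"x":0,"y":-0.035,"z":0.125,"spin":-5.4},{"hand":0.02,"x":0,"y":-0.035,"z":0.125,"spin":-6.6},{"hand":0.02,"x":0,"y":-0.035,"z":0.125,"spin":-7.8},{"hand":0.02,"x":0,"y":-0.035,"z":0.125,"spin":-9},{"hand":0.02,"x":0,"y":-0.035,"z":0.125,"spin":-10.2},{"hand":0.02,"x":0,"y":-0.035,"z":0.125,"spin":-11.4},{"hand":0.02,"x":0,"y":-0.035,"z":0.125,"spin":-12.6},{"hand":0.02,"x":0,"y":-0.035,"z":0.125,"spin":-13.8},{"hand":0.02,"x":0,"y":-0.035,"z":0.125,"spin":-15}]'
python3 -m handwheel '[{"hand":0.02,"x":0,"y":0,"z":0,"spin":-1.2},{"hand":0.02,"x":0,"y":0,"z":0,"spin":-2.4},{"hand":0.02,"x":0,"y":0,"z":0,"spin":-3.6},{"hand":0.02,"x":0,"y":0,"z":0,"spin":-4.8},{"hand":0.02,"x":0,"y":0,"z":0,"spin":-6},{"hand":0.02,"x":0,"y":0,"z":0,"spin":-7.2},{"hand":0.02,"x":0,"y":0,"z":0,"spin":-8.4},{"hand":0.02,"x":0,"y":0,"z":0,"spin":-9.6},{"hand":0.02,"x":0,"y":0,"z":0,"spin":-10.8},{"hand":0.02,"x":0,"y":0,"z":0,"spin":-12},{"hand":0.02,"x":0,"y":0,"z":0,"spin":-12.9},{"hand":0.02,"x":0,"y":0,"z":0,"spin":-12.9},{"hand":0.02,"x":0,"y":0,"z":0,"spin":-12.9}]'
python3 - <<'E'
from h import *
c=cam('wrist'); np.save('w6.npy',c,allow_pickle=True); s=cam('scene'); np.save('s6.npy',s,allow_pickle=True);t=cam('top'); np.save('t6.npy',t,allow_pickle=True)
a=cv2.resize(c['img'][0:300,170:470,::-1],(400,400)); cv2.imwrite('pics/m6.png',np.hstack([np.clip(a*1.4,0,255).astype(np.uint8),cv2.resize(s['img'][250:350,200:300,::-1],(400,400),interpolation=2)]))
print(state()['joints'].round(2), proj(c,[(618,-262,115),(618,-262,187),(620,-261,115)]),proj(s,[(618,-262,115),(618,-262,178)]))
E
```

```text
t: 9.07
eef_pos: [452.0, -261.5, 121.6]
tcp_rot: [-3.141, 0.0, -0.381]
ft_force: [0.5, 0.4, -1.7]
opening: 0.284
t: 10.15
eef_pos: [452.0, -261.6, 121.7]
tcp_rot: [3.141, 0.0, -1.499]
ft_force: [0.4, -0.0, -0.7]
opening: 0.287
[-0.65  0.45  1.9  -0.    0.8   0.85] [[ 352.86087954  -87.78323858]
 [ 377.72686026 -269.44744629]
 [ 351.00360658  -93.54067693]] [[259.51771439 323.10780912]
 [257.44732057 307.72186217]]
```

View pics/m6.png

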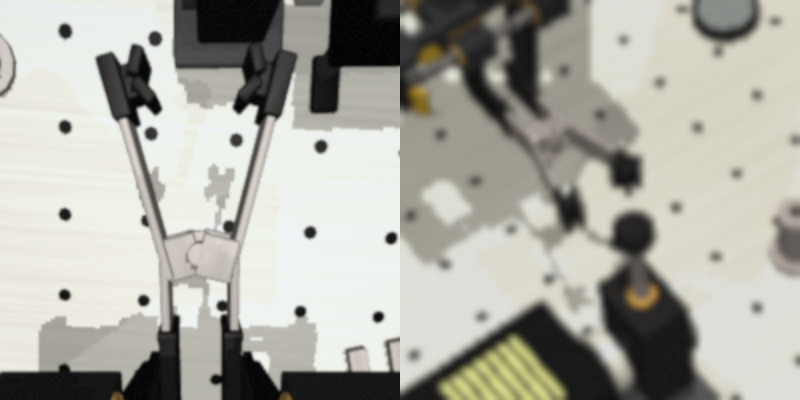

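The clamp is held open with its mouth centred at about (318,60) and its pivot at (318.5,191) in the wrist image. The rod is up and clear ahead.

Run:
```python
from h import *
c=np.load('w6.npy',allow_pickle=True).item(); p=at_z(c,[(318,60),(318.5,191),(318.5,230)],[145,150,150]); print(p.round(1)); print('housing front-top edge corners',at_z(c,[(301.5,50),(370,50)],105).round(1))
s=state(); print(s['eef_pos'],s['tcp_rot'])
```

```text
[[ 552.5 -251.7  145. ]
 [ 500.7 -255.6  150. ]
 [ 483.7 -256.8  150. ]]
housing front-top edge corners [[ 564.4 -242.3  105. ]
 [ 566.8 -276.3  105. ]]
[ 452.08803156 -261.61276813  121.77791484] [ 3.14137450e+00  7.40233488e-05 -1.49919680e+00]
```

```bash
python3 -m handwheel '[{"hand":0.02,"x":0,"y":-0.0085,"z":-0.005,"spin":0},{"hand":0.02,"x":0.01,"y":-0.0085,"z":-0.005,"spin":0},{"hand":0.02,"x":0.02,"y":-0.0085,"z":-0.005,"spin":0},{"hand":0.02,"x":0.03,"y":-0.0085,"z":-0.005,"spin":0},{"hand":0.02,"x":0.04,"y":-0.0085,"z":-0.005,"spin":0},{"hand":0.02,"x":0.04,"y":-0.0085,"z":-0.005,"spin":0}]'
python3 -m handwheel '[{"hand":0.02,"x":0.006,"y":0,"z":0,"spin":0},{"hand":0.02,"x":0.012,"y":0,"z":0,"spin":0},{"hand":0.02,"x":0.018,"y":0,"z":0,"spin":0},{"hand":0.02,"x":0.024,"y":0,"z":0,"spin":0},{"hand":0.02,"x":0.026,"y":0,"z":0,"spin":0},{"hand":0.02,"x":0.026,"y":0,"z":0,"spin":0},{"hand":0.02,"x":0.026,"y":0,"z":0,"spin":0}]'
python3 - <<'E'
from h import *
c=cam('wrist'); s=cam('scene'); t=cam('top'); 
print(state()['ft_force'])
a=cv2.resize(c['img'][0:200,220:420,::-1],(400,400)); cv2.imwrite('pics/m7.png',np.hstack([np.clip(a*1.6,0,255).astype(np.uint8),cv2.resize(s['img'][280:350,225:295,::-1],(400,400),interpolation=2)]))
E
```

```text
t: 10.8
eef_pos: [494.3, -270.2, 116.8]
tcp_rot: [-3.141, -0.001, -1.5]
ft_force: [-0.6, 0.3, -1.5]
opening: 0.282
t: 11.38
eef_pos: [518.1, -270.1, 116.8]
tcp_rot: [3.141, 0.0, -1.501]
ft_force: [0.3, -0.0, -1.5]
opening: 0.284
[-0.92967628 -0.35338111 -0.81643661]
```

View pics/m7.png

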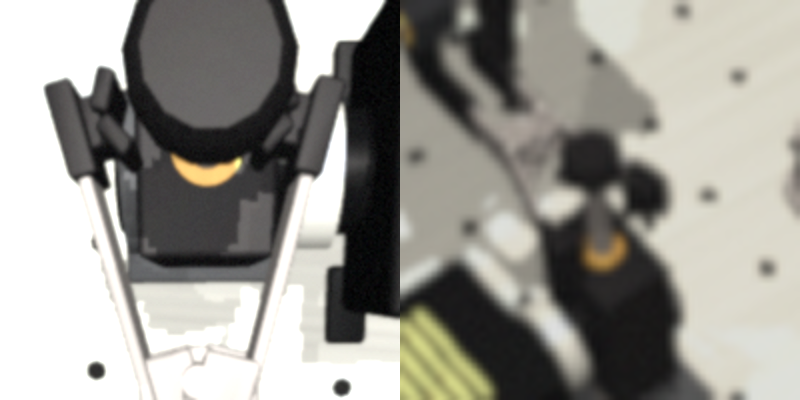

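The wrist picture shows the collar centre at about (323.5,75.5) and the jaws either side with their middle at about (318,60). In the scene picture the far jaw shows behind the rod.

Run:
```python
from h import *
c=cam('wrist')
p=at_z(c,[(323.5,75.5),(305.5,75.5),(341.5,75.5)],117); print('collar',p.round(1))
print('jaw mid',at_z(c,[(318,60)],[145]).round(1), 'jawtips front/back L', at_z(c,[(250,42),(265,90),(390,40),(375,90)],145).round(1))
print('pivot',at_z(c,[(318.5,191)],150).round(1)); s=state(); print(s['eef_pos'],s['tcp_rot'][2], s['eef_pos']+100*np.array([np.cos(s['tcp_rot'][2]+np.pi/2),np.sin(s['tcp_rot'][2]+np.pi/2),0]))
```

```text
collar [[ 616.7 -263.1  117. ]
 [ 616.1 -254.8  117. ]
 [ 617.2 -271.4  117. ]]
jaw mid [[ 617.4 -260.7  145. ]] jawtips front/back L [[ 621.9 -234.2  145. ]
 [ 605.1 -240.5  145. ]
 [ 626.4 -287.9  145. ]
 [ 608.1 -284.   145. ]]
pivot [[ 567.2 -264.4  150. ]]
[ 517.94393741 -270.22091377  116.91555399] -1.5015019009911836 [ 617.70394759 -263.2970154   116.91555399]
```

Rod and mouth agree within about 2 mm, so release.

```bash
python3 -m handwheel '[{"hand":0.032,"x":0,"y":0,"z":0,"spin":0},{"hand":0.035,"x":0,"y":0,"z":0,"spin":0},{"hand":0.038,"x":0,"y":0,"z":0,"spin":0},{"hand":0.041,"x":0,"y":0,"z":0,"spin":0},{"hand":0.045,"x":0,"y":0,"z":0,"spin":0},{"hand":0.05,"x":0,"y":0,"z":0,"spin":0},{"hand":0.06,"x":0,"y":0,"z":0,"spin":0},{"hand":0.07,"x":0,"y":0,"z":0,"spin":0},{"hand":0.08,"x":0,"y":0,"z":0,"spin":0},{"hand":0.09,"x":0,"y":0,"z":0,"spin":0},{"hand":0.09,"x":0,"y":0,"z":0,"spin":0},{"hand":0.09,"x":0,"y":0,"z":0,"spin":0},{"hand":0.09,"x":0,"y":0,"z":0,"spin":0}]'
python3 - <<'E'
from h import *
c=cam('wrist'); s=cam('scene'); np.save('w8.npy',c,allow_pickle=True); np.save('s8.npy',s,allow_pickle=True)
print(state()['ft_force'],state()['opening'])
a=cv2.resize(c['img'][0:300,170:470,::-1],(400,400)); cv2.imwrite('pics/m8.png',np.hstack([np.clip(a*1.6,0,255).astype(np.uint8),cv2.resize(s['img'][270:350,215:295,::-1],(400,400),interpolation=2)]))
E
```

```text
t: 12.67
eef_pos: [518.2, -270.2, 116.9]
tcp_rot: [3.142, -0.0, -1.501]
ft_force: [-0.5, 0.4, 0.5]
opening: 0.929
[-0.67416764 -0.39917666  0.45756633] 0.9433963924988145
```

```bash
python3 -m handwheel '[{"hand":0.09,"x":0,"y":0,"z":0.01,"spin":0},{"hand":0.09,"x":0,"y":0,"z":0.025,"spin":0},{"hand":0.09,"x":0,"y":0,"z":0.04,"spin":0},{"hand":0.09,"x":0,"y":0,"z":0.07,"spin":0},{"hand":0.09,"x":0,"y":0,"z":0.1,"spin":0},{"hand":0.09,"x":0,"y":0,"z":0.13,"spin":0},{"hand":0.09,"x":0,"y":0.02,"z":0.14,"spin":1},{"hand":0.09,"x":0,"y":0.05,"z":0.14,"spin":2.2},{"hand":0.09,"x":0,"y":0.08,"z":0.14,"spin":3.4},{"hand":0.09,"x":0,"y":0.11,"z":0.14,"spin":4.6},{"hand":0.09,"x":0,"y":0.14,"z":0.14,"spin":5.8},{"hand":0.09,"x":0,"y":0.17,"z":0.14,"spin":7},{"hand":0.09,"x":0,"y":0.20,"z":0.14,"spin":8.2},{"hand":0.09,"x":0,"y":0.23,"z":0.14,"spin":9.4},{"hand":0.09,"x":0,"y":0.26,"z":0.14,"spin":10.6},{"hand":0.09,"x":0,"y":0.29,"z":0.14,"spin":11.8},{"hand":0.09,"x":0,"y":0.32,"z":0.14,"spin":13},{"hand":0.09,"x":0,"y":0.34,"z":0.14,"spin":14.2},{"hand":0.09,"x":0,"y":0.347,"z":0.14,"spin":15.4},{"hand":0.09,"x":0,"y":0.347,"z":0.14,"spin":16.6}]'
python3 -m handwheel '[{"hand":0.09,"x":0,"y":0,"z":0,"spin":1.5},{"hand":0.09,"x":-0.02,"y":0,"z":-0.04,"spin":1.5},{"hand":0.09,"x":-0.02,"y":0,"z":-0.04,"spin":1.5},{"hand":0.09,"x":-0.02,"y":0,"z":-0.04,"spin":1.5}]'
python3 - <<'E'
from h import *
c=cam('wrist'); s=cam('scene'); t=cam('top')
for n,v in zip(('w9','s9','t9'),(c,s,t)): np.save(n+'.npy',v,allow_pickle=True)
print(state()['eef_pos'],state()['tcp_rot'])
print(proj(c,[(533.2,135.9,165.5),(542.8,18.5,165.5)]).round(), proj(t,[(533.2,135.9,165.5),(618,-262,118),(520,-268,133)]).round())
R=lambda im,w,h: cv2.resize(np.ascontiguousarray(im[:,:,::-1]),(w,h),interpolation=cv2.INTER_CUBIC)
a=R(s['img'][265:345,205:285],320,320); b=R(t['img'][180:250,370:440],280,280)
left=np.zeros((600,320,3),np.uint8); left[:320]=a; left[320:,:280]=b
cv2.imwrite('pics/m9.png',np.hstack([left,cv2.copyMakeBorder(R(c['img'],480,360),0,240,0,0,cv2.BORDER_CONSTANT)]))
E
```

```text
t: 14.43
eef_pos: [517.9, 78.6, 257.7]
tcp_rot: [-3.141, -0.001, -0.045]
ft_force: [0.1, -0.7, -0.4]
opening: 0.945
t: 14.77
eef_pos: [497.1, 76.8, 216.6]
tcp_rot: [-3.141, 0.003, 0.077]
ft_force: [0.3, -0.9, 0.8]
opening: 0.946
[499.58101917  76.75664091 218.49256201] [ 3.14144687e+00 -2.59758148e-03  7.73712666e-02]
[[384. 165.]
 [378. 335.]] [[253. 226.]
 [414. 195.]
 [419. 233.]]
```

View pics/m9.png

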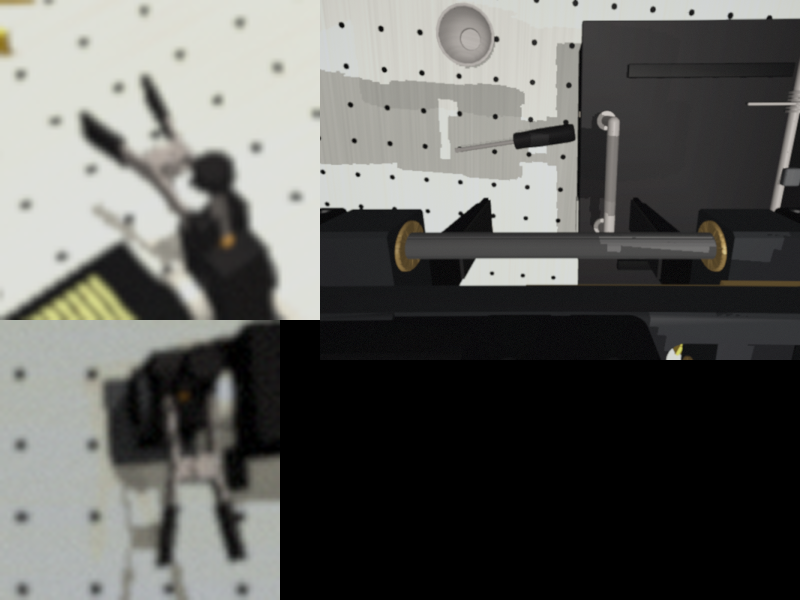

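The clamp is clipped low on the rod, with the knob still up. The hatch bar is at wrist pixel x≈389, about 5 px from the prediction.

Run:
```python
from h import *
c=np.load('w9.npy',allow_pickle=True).item(); t=np.load('top.npy',allow_pickle=True).item()
print('bar wrist',at_z(c,[(389,168),(389,235),(389,290)],165.5).round(1))
print('hinge top',at_z(t,[(222,158.5),(272,155),(328,152)],127).round(1))
print('knob now/before diff', end=' ')
a=np.load('scene.npy',allow_pickle=True).item()['img'][300:316,250:267].astype(int); b=np.load('s9.npy',allow_pickle=True).item()['img'][300:316,250:267].astype(int); print(abs(a-b).mean())
g=cv2.cvtColor(c['img'],cv2.COLOR_RGB2GRAY)
for r in (180,210,240,260): print(r,[int(v) for v in g[r,370:410:2]])
```

```text
bar wrist [[536.7 134.3 165.5]
 [542.   91.2 165.5]
 [546.7  52.9 165.5]]
hinge top [[710.8 222.7 127. ]
 [719.8  96.7 127. ]
 [727.5 -44.7 127. ]]
knob now/before diff 22.75980392156863
180 [36, 36, 35, 35, 35, 35, 63, 105, 141, 160, 175, 181, 171, 164, 112, 57, 53, 55, 54, 54]
210 [32, 33, 35, 34, 34, 42, 86, 109, 121, 128, 128, 124, 120, 100, 55, 53, 53, 52, 54, 52]
240 [34, 36, 36, 34, 35, 66, 104, 116, 125, 128, 124, 122, 107, 61, 49, 50, 50, 49, 49, 50]
260 [33, 34, 34, 34, 40, 87, 110, 120, 128, 127, 124, 119, 84, 52, 51, 52, 50, 50, 50, 50]
```

```bash
python3 -m handwheel '[{"hand":0.06,"x":0.021,"y":0,"z":0,"spin":0},{"hand":0.06,"x":0.041,"y":0,"z":-0.01,"spin":0},{"hand":0.06,"x":0.041,"y":0,"z":-0.04,"spin":0},{"hand":0.06,"x":0.041,"y":0,"z":-0.065,"spin":0},{"hand":0.06,"x":0.041,"y":0,"z":-0.08,"spin":0},{"hand":0.06,"x":0.041,"y":0,"z":-0.08,"spin":0},{"hand":0.06,"x":0.041,"y":0,"z":-0.08,"spin":0}]'
python3 -m handwheel '[{"hand":0.005,"x":0,"y":0,"z":0,"spin":0},{"hand":0.005,"x":0,"y":0,"z":0,"spin":0},{"hand":0.005,"x":0,"y":0,"z":0,"spin":0},{"hand":0.005,"x":0,"y":0,"z":0,"spin":0},{"hand":0.005,"x":0,"y":0,"z":0,"spin":0},{"hand":0.005,"x":0,"y":0,"z":0,"spin":0},{"hand":0.005,"x":0,"y":0,"z":0,"spin":0},{"hand":0.005,"x":0,"y":0,"z":0,"spin":0},{"hand":0.005,"x":0,"y":0,"z":0,"spin":0},{"hand":0.005,"x":0,"y":0,"z":0,"spin":0}]'
python3 -c "
from h import *
print(state()['moment'])"
```

```text
t: 15.5
eef_pos: [540.1, 76.7, 137.6]
tcp_rot: [3.142, -0.0, 0.078]
ft_force: [0.3, 0.4, 0.9]
opening: 0.635
t: 16.33
eef_pos: [541.3, 76.9, 137.2]
tcp_rot: [3.142, -0.005, 0.078]
ft_force: [8.6, 1.5, -2.8]
opening: 0.098
[ 0.13299761 -1.53849829 -0.00597907]
```

The bar is held (opening 9.3 mm). Now raise the hatch along the arc, about 2.5° per row.

```bash
python3 -m handwheel '[{"hand":0.005,"x":0.0035,"y":0,"z":0.0075,"spin":0},{"hand":0.005,"x":0.0057,"y":0.0003,"z":0.0154,"spin":0},{"hand":0.005,"x":0.0083,"y":0.0005,"z":0.023,"spin":0},{"hand":0.005,"x":0.0112,"y":0.0007,"z":0.0303,"spin":0},{"hand":0.005,"x":0.0145,"y":0.001,"z":0.0376,"spin":0},{"hand":0.005,"x":0.0179,"y":0.0013,"z":0.0447,"spin":0},{"hand":0.005,"x":0.0218,"y":0.0016,"z":0.0516,"spin":0},{"hand":0.005,"x":0.0258,"y":0.0019,"z":0.0585,"spin":0},{"hand":0.005,"x":0.0258,"y":0.0019,"z":0.0585,"spin":0},{"hand":0.005,"x":0.0258,"y":0.0019,"z":0.0585,"spin":0}]'
```

```text
t: 17.17
eef_pos: [564.6, 78.7, 195.6]
tcp_rot: [3.142, 0.001, 0.078]
ft_force: [-3.5, 1.1, 0.8]
opening: 0.098
```

```bash
python3 -m handwheel '[{"hand":0.005,"x":0.004,"y":0.0003,"z":0.0065,"spin":0},{"hand":0.005,"x":0.0085,"y":0.0007,"z":0.013,"spin":0},{"hand":0.005,"x":0.0135,"y":0.0011,"z":0.0192,"spin":0},{"hand":0.005,"x":0.0186,"y":0.0015,"z":0.0252,"spin":0},{"hand":0.005,"x":0.0242,"y":0.0019,"z":0.031,"spin":0},{"hand":0.005,"x":0.0299,"y":0.0024,"z":0.0364,"spin":0},{"hand":0.005,"x":0.036,"y":0.0028,"z":0.0416,"spin":0},{"hand":0.005,"x":0.042,"y":0.0033,"z":0.0466,"spin":0},{"hand":0.005,"x":0.0485,"y":0.0038,"z":0.0512,"spin":0},{"hand":0.005,"x":0.055,"y":0.0043,"z":0.0556,"spin":0},{"hand":0.005,"x":0.055,"y":0.0043,"z":0.0556,"spin":0},{"hand":0.005,"x":0.055,"y":0.0043,"z":0.0556,"spin":0}]'
python3 - <<'E'
from h import *
s=cam('scene');t=cam('top'); np.save('s45.npy',s,allow_pickle=True); np.save('t45.npy',t,allow_pickle=True); print(state()['eef_pos'],state()['ft_force'])
E
```

```text
t: 18.17
eef_pos: [620.7, 82.8, 252.6]
tcp_rot: [3.141, -0.002, 0.078]
ft_force: [-5.1, -0.0, 6.8]
opening: 0.098
[620.49650227  82.79286127 252.50636991] [-4.61912305 -0.69656958  5.33788567]
```

Run:
```python
from h import *
t=np.load('t45.npy',allow_pickle=True).item(); g=cv2.cvtColor(t['img'],cv2.COLOR_RGB2GRAY)
yaw=np.radians(4.4); ex=np.array([np.cos(yaw),np.sin(yaw),0]); ey=np.array([-np.sin(yaw),np.cos(yaw),0]); H=np.array([719.5,91,125.5])
pt=lambda th,r,n,y: H-ex*(r*np.cos(th)-n*np.sin(th))+ey*y+np.array([0,0,r*np.sin(th)+n*np.cos(th)])
for th in (0,40,43,45,47,50): print(th,proj(t,[pt(np.radians(th),203,0,y) for y in(-120,120)]).round(1).tolist(), proj(t,[pt(np.radians(th),178,40,y) for y in (-50,50)]).round(1).tolist())
for x in (226,230,234,316,321,326): print(x,[int(v) for v in g[155:245:2,x]])
t0=np.load('top.npy',allow_pickle=True).item(); g0=cv2.cvtColor(t0['img'],cv2.COLOR_RGB2GRAY)
for x in (226,321): print('closed',x,[int(v) for v in g0[155:245:2,x]])
```

```text
0 [[328.0, 231.0], [231.3, 238.5]] [[298.3, 220.8], [256.7, 223.9]]
40 [[327.0, 202.0], [218.9, 210.3]] [[293.7, 183.1], [248.3, 186.6]]
43 [[326.8, 198.2], [217.9, 206.5]] [[293.3, 179.1], [247.7, 182.5]]
45 [[326.7, 195.5], [217.3, 203.9]] [[293.1, 176.3], [247.3, 179.8]]
47 [[326.5, 192.8], [216.7, 201.1]] [[292.8, 173.5], [246.9, 177.0]]
50 [[326.3, 188.5], [215.8, 196.9]] [[292.4, 169.2], [246.3, 172.7]]
226 [43, 36, 33, 25, 16, 16, 14, 13, 46, 60, 59, 58, 56, 52, 50, 35, 27, 25, 20, 39, 47, 47, 53, 54, 46, 52, 53, 55, 52, 55, 54, 54, 55, 51, 57, 53, 55, 54, 56, 55, 56, 54, 59, 54, 55]
230 [39, 42, 39, 34, 28, 18, 9, 16, 44, 60, 58, 57, 55, 53, 45, 31, 29, 24, 28, 46, 52, 48, 52, 52, 55, 55, 52, 53, 53, 55, 56, 52, 54, 58, 54, 54, 56, 57, 55, 52, 55, 54, 56, 58, 53]
234 [41, 42, 38, 28, 27, 24, 18, 17, 41, 51, 52, 57, 57, 52, 36, 35, 30, 24, 41, 55, 54, 52, 55, 55, 56, 54, 56, 55, 51, 56, 52, 56, 56, 56, 57, 53, 56, 53, 57, 59, 53, 51, 53, 56, 57]
316 [23, 11, 9, 6, 5, 12, 7, 4, 2, 8, 5, 5, 4, 8, 2, 9, 4, 9, 12, 15, 16, 23, 15, 13, 7, 9, 4, 13, 11, 13, 13, 13, 11, 7, 11, 14, 13, 32, 20, 10, 81, 102, 126, 125, 122]
321 [16, 15, 13, 12, 7, 5, 8, 10, 6, 11, 9, 6, 6, 16, 4, 12, 10, 15, 8, 9, 14, 4, 13, 13, 9, 1, 11, 10, 10, 11, 12, 12, 10, 13, 5, 13, 23, 31, 16, 10, 38, 100, 127, 125, 127]
326 [13, 11, 8, 11, 10, 12, 15, 13, 10, 15, 13, 10, 14, 12, 12, 15, 15, 14, 12, 12, 15, 23, 9, 10, 9, 6, 12, 10, 10, 8, 9, 12, 12, 10, 13, 7, 20, 30, 5, 6, 34, 115, 126, 123, 125]
closed 226 [32, 43, 56, 52, 19, 22, 23, 24, 21, 23, 24, 24, 22, 23, 23, 21, 25, 25, 23, 23, 22, 23, 24, 24, 24, 22, 27, 26, 23, 22, 22, 23, 23, 29, 26, 27, 27, 24, 27, 25, 29, 27, 34, 125, 154]
closed 321 [35, 29, 28, 31, 26, 30, 29, 29, 31, 31, 26, 30, 29, 26, 31, 31, 32, 28, 30, 32, 25, 31, 32, 33, 30, 34, 31, 33, 31, 30, 33, 33, 35, 32, 32, 34, 31, 34, 31, 11, 29, 81, 106, 103, 101]
```

```bash
python3 -m handwheel '[{"hand":0.005,"x":0.0026,"y":0.0002,"z":0.0025,"spin":0},{"hand":0.005,"x":0.006,"y":0.0005,"z":0.0047,"spin":0},{"hand":0.005,"x":0.0094,"y":0.0008,"z":0.0066,"spin":0},{"hand":0.005,"x":0.0128,"y":0.001,"z":0.0086,"spin":0},{"hand":0.005,"x":0.0172,"y":0.0014,"z":0.0107,"spin":0},{"hand":0.005,"x":0.0214,"y":0.0017,"z":0.0127,"spin":0},{"hand":0.005,"x":0.0258,"y":0.0021,"z":0.0146,"spin":0},{"hand":0.005,"x":0.0302,"y":0.0024,"z":0.0164,"spin":0},{"hand":0.005,"x":0.0335,"y":0.0026,"z":0.0176,"spin":0},{"hand":0.005,"x":0.0335,"y":0.0026,"z":0.0176,"spin":0},{"hand":0.005,"x":0.0335,"y":0.0026,"z":0.0176,"spin":0},{"hand":0.005,"x":0.0335,"y":0.0026,"z":0.0176,"spin":0}]'
python3 - <<'E'
from h import *
t=cam('top'); np.save('t57.npy',t,allow_pickle=True); g=cv2.cvtColor(t['img'],cv2.COLOR_RGB2GRAY)
for x in (316,321,326): print(x,[int(v) for v in g[170:215,x]])
print(state()['eef_pos'],state()['ft_force'])
E
```

```text
t: 19.27
eef_pos: [654.0, 85.4, 268.9]
tcp_rot: [3.141, -0.001, 0.078]
ft_force: [-2.1, -4.0, 6.2]
opening: 0.098
316 [10, 6, 4, 13, 9, 10, 8, 11, 5, 8, 8, 16, 16, 6, 12, 8, 4, 12, 13, 12, 10, 9, 10, 10, 6, 12, 11, 6, 11, 12, 10, 12, 9, 12, 10, 10, 6, 11, 13, 13, 12, 9, 6, 12, 14]
321 [11, 8, 6, 10, 9, 5, 13, 7, 13, 16, 13, 12, 5, 9, 8, 8, 8, 5, 10, 6, 5, 3, 6, 7, 7, 5, 13, 13, 5, 8, 13, 12, 4, 8, 10, 6, 7, 10, 9, 15, 10, 12, 13, 1, 13]
326 [8, 11, 10, 3, 7, 16, 10, 14, 15, 8, 8, 11, 0, 6, 5, 2, 5, 11, 2, 12, 10, 2, 11, 6, 8, 8, 13, 8, 4, 15, 3, 9, 10, 10, 8, 6, 11, 5, 11, 7, 11, 10, 7, 9, 12]
[653.98000742  85.47426137 268.89613976] [-2.07761058 -4.26590092  5.65180168]
```

```bash
python3 -m handwheel '[{"hand":0.005,"x":-0.0033,"y":-0.0003,"z":-0.0012,"spin":0},{"hand":0.005,"x":-0.0077,"y":-0.0006,"z":-0.003,"spin":0},{"hand":0.005,"x":-0.0121,"y":-0.001,"z":-0.0049,"spin":0},{"hand":0.005,"x":-0.0163,"y":-0.0013,"z":-0.0069,"spin":0},{"hand":0.005,"x":-0.0207,"y":-0.0016,"z":-0.009,"spin":0},{"hand":0.005,"x":-0.0241,"y":-0.0019,"z":-0.011,"spin":0},{"hand":0.005,"x":-0.0275,"y":-0.0022,"z":-0.013,"spin":0},{"hand":0.005,"x":-0.0309,"y":-0.0024,"z":-0.0152,"spin":0},{"hand":0.005,"x":-0.034,"y":-0.0026,"z":-0.017,"spin":0},{"hand":0.005,"x":-0.034,"y":-0.0026,"z":-0.017,"spin":0},{"hand":0.005,"x":-0.034,"y":-0.0026,"z":-0.017,"spin":0},{"hand":0.005,"x":-0.034,"y":-0.0026,"z":-0.017,"spin":0},{"hand":0.005,"x":-0.034,"y":-0.0026,"z":-0.017,"spin":0}]'
python3 - <<'E'
from h import *
t=cam('top'); g=cv2.cvtColor(t['img'],cv2.COLOR_RGB2GRAY).astype(float); t1=np.load('t57.npy',allow_pickle=True).item(); g5=cv2.cvtColor(np.load('t45.npy',allow_pickle=True).item()['img'],cv2.COLOR_RGB2GRAY).astype(float)
for G in (g,g5):
  print([int(np.mean([G[int(r-(x-321)*-0.0- (x-321)*0.077+.5),x] for x in range(314,328)])) for r in range(185,206)])
  print('left',[int(np.mean(G[r,224:232])) for r in range(160,200)])
s=state(); print(s['eef_pos'],s['ft_force'],s['opening'],abs(s['qvel']).max())
# clamp area unchanged in scene since release?
b=cam('scene')['img'][265:345,205:285].astype(int); a=np.load('s9.npy',allow_pickle=True).item()['img'][265:345,205:285].astype(int); print('clamp diff',abs(a-b).mean())
E
```

```text
t: 20.4
eef_pos: [619.5, 83.3, 251.5]
tcp_rot: [-3.141, 0.0, 0.078]
ft_force: [-0.3, 1.0, -1.0]
opening: 0.095
[11, 10, 10, 8, 11, 11, 9, 10, 10, 12, 12, 13, 17, 17, 12, 8, 9, 9, 9, 9, 10]
left [31, 27, 25, 25, 22, 20, 18, 17, 13, 13, 20, 36, 49, 57, 57, 56, 57, 56, 56, 55, 55, 55, 52, 48, 45, 38, 33, 29, 28, 26, 23, 24, 32, 39, 45, 47, 49, 50, 51, 50]
[10, 10, 9, 10, 11, 9, 10, 10, 11, 9, 13, 16, 18, 14, 10, 7, 9, 7, 9, 10, 8]
left [29, 27, 26, 22, 20, 17, 16, 15, 13, 15, 23, 43, 54, 58, 57, 57, 56, 57, 56, 55, 54, 54, 52, 48, 41, 36, 31, 30, 27, 24, 21, 26, 35, 41, 46, 49, 50, 48, 50, 51]
[619.50575248  83.35999603 251.50852284] [ 0.14575718  1.71478345 -1.01118491] 0.0976485369820044 0.0013005641692092958
clamp diff 3.9297916666666666
```

```bash
python3 -c "
from cell import *
print(job_done())"
```

```text
the job is handed in; nothing more can be done
None
```

The job is handed in: the clamp is on the shutter rod, and the arm is still holding the hatch at about 45° open. It took about 20.5 s of the 64 s allowed.

**Clamp:** I squeezed it open, clipped it round the bare rod with its underside about 4–5 mm above the housing, and let go before touching the hatch. Pictures after release showed it clipped low on the rod with the knob still up. A last image comparison showed only about noise-level change there (3.9 grey levels).

**Hatch:** I gripped the bar and raised the hatch to about 57° (56.4° and 57.6° from the two displacement estimates). I then brought it back to about 45°. The arm was still at the end, with 1–2 N on the wrist and the bar held at an opening of about 9 mm.

**Checks that failed or disagreed:**
- **First grasp missed:** the fingertips sit about 20–25 mm higher than the stated tool frame, so the fingers closed above the clamp. The clamp did not move, and I corrected for this afterwards.
- **Position estimates:** wrist and top-camera positions differed by about 2–5 mm.
- **Hatch angle:** it comes from arm geometry plus a faint hatch edge in the top picture. I trust it to about ±1.5°. At 57° that edge was not visible, so the top angle rests on arm geometry alone.
- **Other objects:** I did not compare the rest of the table with the first picture at the end. I moved only the clamp and the hatch.

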